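Unbolt the hasp and open the stock drawer

TASK

Open the top drawer of the blue bench drawer unit for a stock check: slide the barrel bolt fully back by its thumb tab so that the hasp is free, lift the hasp and fold it right over until it lies back on top of the unit, then pull the top drawer out at least half way and leave it standing open. Keep the lower drawer shut, and do not shove or knock over the things standing on and around the unit.

Things in the scene. Friction and masses are not known exactly. Their poses are not given: they have to be found in the camera images.
- cabinet: Blue sheet-steel drawer unit fixed to the bench, 420 wide (y), 280 deep (x), 160 high, two grey drawer fronts one above the other. Origin: centre of its underside. -x is the front (to the robot), +y its left, z up; only place and yaw vary. Drawer faces at x -155 mm. Below, (x y z) means mm in this frame with the unit locked. Hasp and bolt lie on the flat top, left half, near the front.
- bolt (a joint): Travel (m) of the barrel bolt: a steel rod, 10 mm diameter, along y at x -105, z 173.5, crossing over the hasp's neck into a keeper at y 62. 0 to 0.005 = locked (start), 0.045 = fully drawn, towards +y. Clear of the hasp from 0.038 on. Slides with 2 to 4 N, no spring, stays where left.
- bolt_tab (a point): Centre of the bolt's upright thumb tab: steel plate 8 mm thick (y), 24 wide (x), up to z 215. It is at (-105 140 201.5) with the bolt at 0, and moves with it. The rod's guides (y 111 to 121 and 191 to 201) and keeper reach up to z 182: fingertips at z 188 pass over them and can push the tab's -y face.
- hasp (a joint): Angle (rad) of the hasp, a steel strap hinged on the unit's top. 0 = down over the drawer front (start), 1.57 = upright, 3.05 = folded right back on the top. Loose hinge, no spring, about 0.16 kg: under 2 N lifts it at the lip. Let go before upright it falls shut, past upright it falls back by itself. With the bolt locked it gives only about 0.1 rad.
- hasp_hinge (a point): Middle of the hasp's hinge pin, at (-60 85 166); the pin lies along y. The strap is 4.5 mm thick, its upper face at z 166 when down; from the pin forward it is a neck 22 mm wide for 90 mm (under the bolt), then the lip.
- hasp_lip (a point): Middle of the front edge of the hasp's thumb lip, at (-207 85 164) when down. The lip is 44 mm wide and juts into free air in front of the unit, its edge rolled to 9 mm thick (down to z 158). A finger can come under it from the front and lift it, or it can be pinched by its sides. Once raised, the hasp can be pushed on over from the front.
- hasp_lug (a point): Lower end of the lug under the hasp, at (-162 85 136.5): 10 mm thick (x -157 to -167), 40 mm wide (y). It stands before the top drawer's front and keeps the drawer shut while the hasp is down. Between lug and the rolled edge of the lip the underside is free for 31 mm.
- drawer (a joint): How far the top drawer is pulled out, in m: 0 shut (start), 0.15 fully out. It slides along the unit's -x and takes 2 to 5 N; it stays where it is left.
- drawer_handle (a point): Middle of the top drawer's bow handle: a steel bar of 12 mm diameter along y, 112 mm long, at (-197 0 122) when shut, so 38 mm below the unit's top. Between bar and drawer front there is a gap of 36 mm, open from above. It moves with the drawer.
- lower_drawer (a joint): How far the lower drawer is pulled out, in m: 0 shut (start). It has a like handle, 75 mm lower. To be left shut.
- carton: Cardboard carton 85 x 75 x 70 standing on the right half of the unit's top. Origin: centre of its underside. Bystander, as are all the following.
- blue_bin: Blue open picking bin 200 x 140 x 120 on the bench to the left of the unit. Origin: centre of its underside.
- tape_roll: Roll of packing tape lying flat, 108 mm diameter, 48 high, on the bench to the right of the unit. Origin: centre of its underside.
- red_bin: Small red picking bin 150 x 100 x 75 on the bench to the left. Origin: centre of its underside.
- spray_can: Upright spray can, 64 mm diameter, 190 high, on the bench to the left. Origin: centre of its underside.
- spanner: Open-ended spanner 190 long, lying flat on the bench in front of the unit. Origin: centre of its underside.

How it is judged:
On the way, in this order (a step that is already met when the one before it is completed fails the run):
1. the bolt is drawn clear of the hasp (value of joint bolt above 0.038 m), for 0.2 s.
2. the hasp lies folded back on the unit (value of joint hasp above 2.8 rad), for 0.2 s.
3. the top drawer is at least half open (value of joint drawer above 0.072 m), for 0.2 s.
At the end, for the whole second after the job is handed in: Bolt drawn at least 38 of its 45 mm, hasp folded back beyond 2.8 rad, top drawer standing still and open by at least 72 of its 150 mm, lower drawer open by less than 15 mm (value of joint bolt above 0.038 m and value of joint hasp above 2.8 rad and value of joint drawer above 0.072 m and value of joint lower_drawer below 0.015 m and velocity of joint drawer between -0.01 and 0.01 m/s); the robot touches nothing.
It fails at once if a thing standing on or around the unit was shoved more than 30 mm (distance of any of carton, blue_bin, tape_roll, red_bin, spray_can, spanner from where it was at the start of the episode above 0.03 m).
It fails at once if a standing thing was knocked over (angle between any of carton, blue_bin, red_bin, spray_can's own z axis and vertical above 0.5 rad).
It also fails if it takes over 59 s, if anything falls off the work surface, if the arm or the gripper's body presses on something with over 40 N, if the wrist force passes 120 N, or if a joint passes its speed limit or range.

ROBOT

A 6-joint arm with a two-finger parallel gripper is mounted at the origin on the work surface. World frame = base frame: x ahead of the robot, y to its left, z up, the work surface at z = 0. Lengths are in m, angles in rad, forces in N, time in s.
With the tool pointing down it reaches from about 0.375 to 0.975 m from the base axis. Payload 3.8 kg.
Tool frame: the origin (TCP) lies midway between the tips of the shut fingers; the grasp point (between the pads) lies 19 mm behind it; z points along the fingers, y is the line along which they close (so a half turn about z gives the same grasp; the last joint's range is limited). The gripper opens to 85 mm and grips with 20 to 120 N. Pads are 22 mm wide; open, the fingers measure 114 mm over their backs; the gripper's body (76 mm by 85 mm) begins 54 mm behind the grasp point. The pads swing forward as they close: fully open they stand 13 mm farther back than shut.
Start: joints at [-1.283, 0.264, 1.604, -0, 1.274, -0.037], TCP at [0.215, -0.64, 0.231] pointing down, gripper open.
Joint ranges: [-2.63, 2.63], [-0.94, 2.18], [0.31, 2.57], [-1.31, 4.45], [0, 2.66], [-2.55, 2.55]. Speed limits (rad/s): [2.57, 2.57, 3.14, 3.14, 3.14, 3.14].

INTERFACE

Orientations are given as a rotation vector (axis times angle).
In Python, from workcell import bot gives the robot as it stands.
- The arm moves only by the tool step_arm, never from a script. Its argument "motion" is a list of rows, each a list of 5 numbers: the finger opening in cm, from 0 to 8.54, then the shift along the tool's x, y, z in cm, then the turn about the tool's z in degrees. In form: [[claw, dx, dy, dz, twist], ...]. A call has 1 to 20 rows; each row is the pose to reach, as a shift and turn from the pose commanded when the call began, along the tool's axes at that moment; what a row does not reach only later rows make up. A row lasts 1/10 s, in which the tool goes at most 50 mm and 8.59 degrees, less where a joint would pass 70% of its speed; a pose out of reach is approached as far as the arm can. A call with a gripper value outside its range is refused whole. The fingers move at their own pace and stop on an object; "force" is the grip in N (left out, the last holds). Time passes only in rows, so rows that repeat a pose let the fingers close. It gives the time, the measured TCP pose, the force, the opening and the grip force at its end, in the units of the state.
- bot.read_state(): the state, without advancing time (a new reading comes with each control period).
- bot.read_camera(name): name is "scene" or "top"; returns (picture, depth): 480x640x3 uint8, red, green, blue; 480x640 float32, m along the optical axis (not along the pixel's ray), 0 where there is no reading.
- bot.calibration(name): a dict with "mtx" (3x3 intrinsics, pixels), "origin" and "orientation" of the camera in the world. Camera axes: x right, y up, looking along -z (the intrinsics and any distortion apply to the point x, -y, -z); pixel columns grow to the right and rows downward; lengths in m; the calibration is good to about 2 mm. A picture is of the moment at which its call begins. calibration takes no time and is no camera call.
- bot.finish_job(): hands the job in; it is judged then, once.
The state is a dict: "time": time; "q": joint angles; "joint_vel": joint speeds; "joint_torque": joint torques, N m; "tool_pos": TCP position; "tcp_rot": TCP orientation; "wrist_force": force on the tool from outside, world axes, zero at the start; "torque": the same for the moment, N m; "width": opening from 0.0 (shut) to 1.0 (fully open); "grip_force": force on a finger pad.
Only numpy, scipy, OpenCV 4.12 (cv2) and the standard library are available. Lean on these libraries where they do the work, as an engineer would, in place of code of your own. Each camera call takes 0.05 s, during which the arm holds its last target. There are 200 camera calls.

## Working session

There is one attempt and no reset: what is moved stays moved. The work goes in short steps, Python scripts to look and compute and a tool call to move; the robot and the scene stay as the last step left them, time stands still between calls to the robot, and variables do not carry over. Pictures are saved under pics/ and viewed, at most 10 in all, crops included, and the job is handed in when it is done.

Besides the shell and the picture viewer there is one more tool, called after ">>>" as a command line: name --pt "numbers of a row" for each row, then --argument value for the rest. step_arm: Moves the arm, as the interface text tells. Its arguments: {"type":"object","properties":{"motion":{"type":"array","items":{"type":"array","items":{"type":"number"}}},"force":{"type":"number"}},"required":["motion"]}

```bash
ls; mkdir -p pics
python3 - <<'E'
from workcell import bot
import cv2,numpy as np
s=bot.read_state();print({k:np.round(v,3) for k,v in s.items()})
for n in("scene","top"):
    p,d=bot.read_camera(n);cv2.imwrite(f"pics/{n}0.png",p[:,:,::-1]);np.savez(f"{n}0.npz",p=p,d=d)
    print(n,bot.calibration(n))
E
```

```text
pics
{'time': np.float64(0.0), 'q': array([-1.283,  0.265,  1.605, -0.   ,  1.274, -0.037]), 'joint_vel': array([-0.   , -0.   , -0.001, -0.001,  0.001, -0.001]), 'joint_torque': array([-2.0000e-03, -5.1511e+01, -3.6731e+01, -0.0000e+00,  1.3000e-02,
       -0.0000e+00]), 'tool_pos': array([ 0.215, -0.639,  0.23 ]), 'tcp_rot': array([-3.098, -0.507,  0.   ]), 'wrist_force': array([ 0.074,  0.166, -0.199]), 'torque': array([-0.023, -0.001,  0.014]), 'grip_force': np.float64(0.0), 'width': np.float64(1.0)}
scene {'mtx': array([[508.1595141 ,   0.        , 321.4976503 ],
       [  0.        , 508.1595141 , 236.64111198],
       [  0.        ,   0.        ,   1.        ]]), 'origin': array([ 1.53106972, -0.53479341,  1.02351385]), 'orientation': array([0.82823557, 0.47568446, 0.9332166 ])}
top {'mtx': array([[568.36745579,   0.        , 321.89922591],
       [  0.        , 568.36745579, 237.1283349 ],
       [  0.        ,   0.        ,   1.        ]]), 'origin': array([0.43702371, 0.02780489, 1.74296954]), 'orientation': array([ 0.05308856, -0.05392675, -1.56165943])}
```

View pics/top0.png

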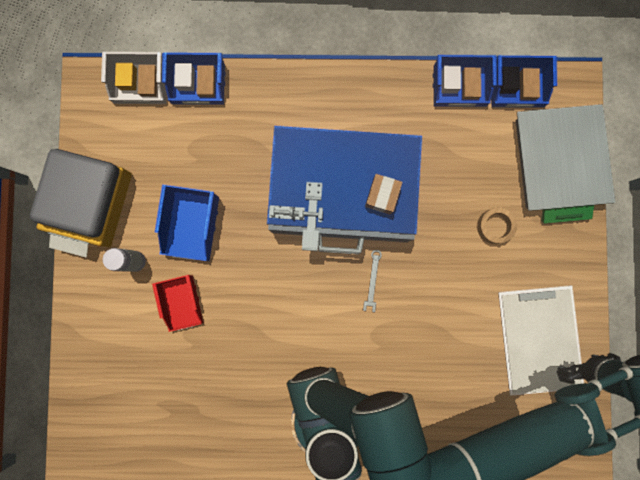

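View pics/scene0.png

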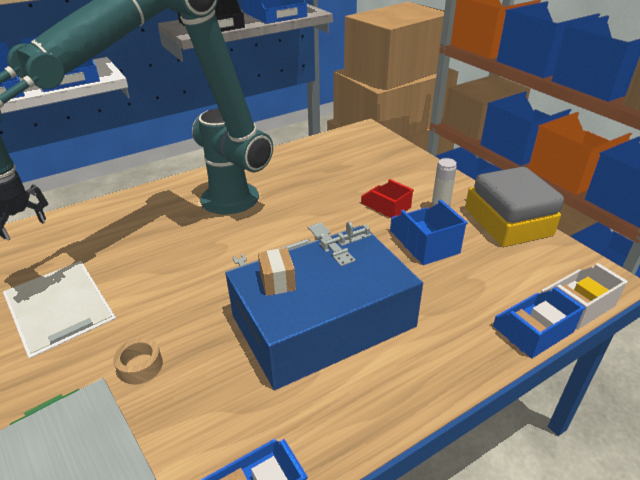

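The top view shows the blue unit at px (268–422, 127–240), with the hasp near (313, 215), its lip near (311, 248), the handle at (340, 248) and the bolt at (270–320, 212). The spanner lies at (372, 280), clear of the hasp. Next I'll locate the unit's frame.

```bash
cat > h.py <<'E'
import numpy as np,cv2
from scipy.spatial.transform import Rotation as R
from workcell import bot
def cam(n):
    c=bot.calibration(n);return c["mtx"],np.array(c["origin"]),R.from_rotvec(c["orientation"]).as_matrix()
def world(n,d):
    K,o,M=cam(n);v,u=np.mgrid[:480,:640]
    P=np.stack([(u-K[0,2])/K[0,0]*d,-(v-K[1,2])/K[1,1]*d,-d],-1)
    return P@M.T+o
def ray(n,u,v,z):
    K,o,M=cam(n);r=M@np.array([(u-K[0,2])/K[0,0],-(v-K[1,2])/K[1,1],-1]);return o+r*(z-o[2])/r[2]
E
python3 - <<'E'
from h import *
for n in("top","scene"):
    f=np.load(f"{n}0.npz");p,d=f["p"],f["d"];W=world(n,d)
    hsv=cv2.cvtColor(p,cv2.COLOR_RGB2HSV)
    m=(hsv[...,0]>100)&(hsv[...,0]<125)&(hsv[...,1]>120)&(d>0)&(abs(W[...,2]-.16)<.012)&(W[...,0]>.3)&(W[...,0]<1.2)
    m=cv2.morphologyEx(m.astype(np.uint8),cv2.MORPH_OPEN,np.ones((3,3)))
    k,l,st,_=cv2.connectedComponentsWithStats(m);i=1+np.argmax(st[1:,4]);m=l==i
    print(n,st[i],"z",np.median(W[m][:,2]))
    c=max(cv2.findContours(m.astype(np.uint8),0,1)[0],key=cv2.contourArea)[:,0]
    xy=np.array([ray(n,u,v,.16)[:2] for u,v in c],np.float32)
    r=cv2.minAreaRect(xy*1000);print(r,cv2.boxPoints(r).round(0).tolist())
    # above-top steel points
    a=(W[...,2]>.185)&(W[...,2]<.225)&(d>0)&(W[...,0]>.45)&(W[...,0]<.95)&(abs(W[...,1])<.35)
    k,l,st,ce=cv2.connectedComponentsWithStats(a.astype(np.uint8))
    for i in range(1,k):
        if st[i,4]>5: print(" blob",st[i],W[l==i].mean(0).round(3),W[l==i].max(0).round(3))
E
```

```text
top [  269   126   152   108 11806] z 0.1591890530726502
((708.8575439453125, -34.720367431640625), (416.20367431640625, 277.97943115234375), 86.46231842041016) [[557.0, -234.0], [835.0, -251.0], [860.0, 164.0], [583.0, 182.0]]
 blob [371 182   3   5   6] [ 0.688 -0.107  0.212] [ 0.696 -0.104  0.225]
 blob [367 195   2   6   6] [ 0.65  -0.096  0.214] [ 0.659 -0.093  0.224]
 blob [377 195   4   4   6] [ 0.653 -0.125  0.224] [ 0.656 -0.12   0.225]
 blob [365 204  28  10  62] [ 0.621 -0.124  0.207] [ 0.632 -0.09   0.225]
 blob [289 207   6  10  38] [0.611 0.113 0.208] [0.624 0.117 0.219]
scene [  226   236   196   113 10684] z 0.15909302003518955
((717.3628540039062, -39.6395263671875), (422.0315856933594, 288.0325927734375), 86.20995330810547) [[560.0, -241.0], [847.0, -260.0], [875.0, 161.0], [588.0, 180.0]]
 blob [346 222   7  12  65] [0.617 0.109 0.202] [0.627 0.115 0.218]
 blob [259 260  36  29 425] [ 0.699 -0.154  0.205] [ 0.715 -0.115  0.225]
```

>>> step_arm --pt "0 0 0 -5 8" --pt "0 0 0 -10 16" --pt "0 0 0 -12 22.2" --pt "0 60.9 -56.3 -12 22.2" --pt "0 60.9 -56.3 -12 22.2" --pt "0 60.9 -56.3 -12 22.2" --pt "0 60.9 -56.3 -12 22.2" --pt "0 60.9 -56.3 -12 22.2" --pt "0 60.9 -56.3 -12 22.2" --pt "0 60.9 -56.3 -12 22.2" --pt "0 60.9 -56.3 -12 22.2" --pt "0 60.9 -56.3 -12 22.2" --pt "0 60.9 -56.3 -12 22.2" --pt "0 60.9 -56.3 -12 22.2" --pt "0 60.9 -56.3 -12 22.2" --pt "0 60.9 -56.3 -12 22.2" --pt "0 60.9 -56.3 -12 22.2" --pt "0 60.9 -56.3 -12 22.2" --pt "0 60.9 -56.3 -12 22.2" --pt "0 60.9 -56.3 -12 22.2"

```text
time: 2.1
tool_pos: [0.6136, 0.0917, 0.3502]
tcp_rot: [-3.139, 0.094, 0.002]
wrist_force: [0.1, -0.4, -0.3]
width: 0.001
grip_force: 0.0
```

>>> step_arm --pt "0 0 0.4 4 0" --pt "0 0 0.4 8 0" --pt "0 0 0.4 12 0" --pt "0 0 0.4 14 0" --pt "0 0 0.4 15 0" --pt "0 0 0.4 16 0" --pt "0 0 0.4 16 0"

```text
time: 2.8
tool_pos: [0.6123, 0.0841, 0.1906]
tcp_rot: [3.14, -0.099, -0.002]
wrist_force: [-0.2, 0.1, -0.6]
width: 0.001
grip_force: 0.0
```

Run:
```python
from h import *
p,d=bot.read_camera("scene");cv2.imwrite("pics/s1.png",cv2.resize(p[170:310,260:420,::-1],None,fx=4,fy=4));s=bot.read_state();print(s["tool_pos"],s["wrist_force"])
```

```text
[0.61298773 0.08418032 0.19177759] [0.09445961 0.17391334 0.40126954]
```

View pics/s1.png

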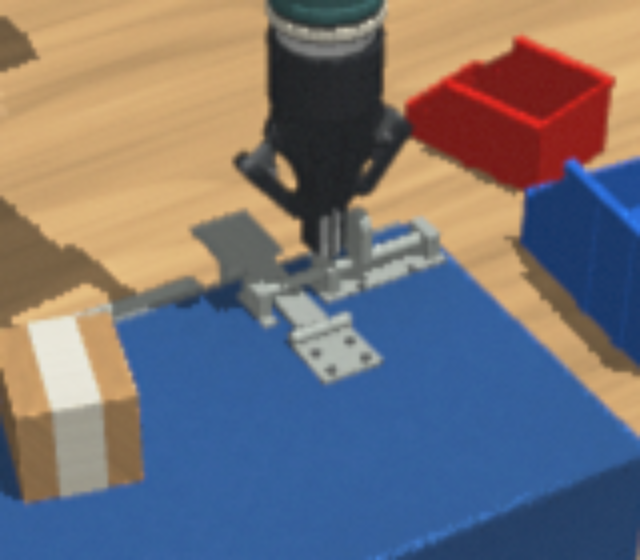

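The closed fingers are at crop (325, 230), a few mm to the −y side of the tab at (358, 240). Pushing now.

>>> step_arm --pt "0 0 -0.5 0 0" --pt "0 0 -1 0 0" --pt "0 0 -1.5 0 0" --pt "0 0 -2 0 0" --pt "0 0 -2.5 0 0" --pt "0 0 -3 0 0" --pt "0 0 -3.5 0 0" --pt "0 0 -4 0 0" --pt "0 0 -4.4 0 0" --pt "0 0 -4.7 0 0" --pt "0 0 -5 0 0" --pt "0 0 -5 0 0"

```text
time: 4.05
tool_pos: [0.6156, 0.1347, 0.1911]
tcp_rot: [-3.139, 0.098, 0.001]
wrist_force: [-0.8, -0.3, -0.2]
width: -0.002
grip_force: 0.1
```

```bash
cat >> h.py <<'E'
O=np.array([.7095,-.0355]);Y=-.0628
E2=np.array([[np.cos(Y),np.sin(Y)],[-np.sin(Y),np.cos(Y)]])
def loc(P): P=np.array(P);return np.r_[E2@(P[:2]-O),P[2]]*1000
def st():
    s=bot.read_state();print("t",round(float(s["time"]),2),"loc",loc(s["tool_pos"]).round(1),"F",np.round(s["wrist_force"],1),"w",round(float(s["width"]),3),"grip",round(float(s["grip_force"]),1))
E
python3 - <<'E'
from h import *
st()
p,d=bot.read_camera("scene");W=world("scene",d);cv2.imwrite("pics/s2.png",cv2.resize(p[170:310,260:420,::-1],None,fx=4,fy=4))
L=np.c_[(W.reshape(-1,3)[:,:2]-O)@E2.T*1000,W.reshape(-1,3)[:,2]*1000]
g=p.reshape(-1,3).astype(int)
m=(L[:,2]>186)&(L[:,2]<222)&(abs(L[:,0]+105)<20)&(L[:,1]>60)&(L[:,1]<230)&(g.min(1)>90)
print(m.sum(),np.percentile(L[m],[5,50,95],axis=0).round(0))
E
```

```text
t 4.05 loc [-104.4  164.   191.1] F [-0.8 -0.3 -0.2] w -0.002 grip 0.1
52 [[-99. 158. 188.]
 [-95. 177. 204.]
 [-91. 186. 220.]]
```

View pics/s2.png

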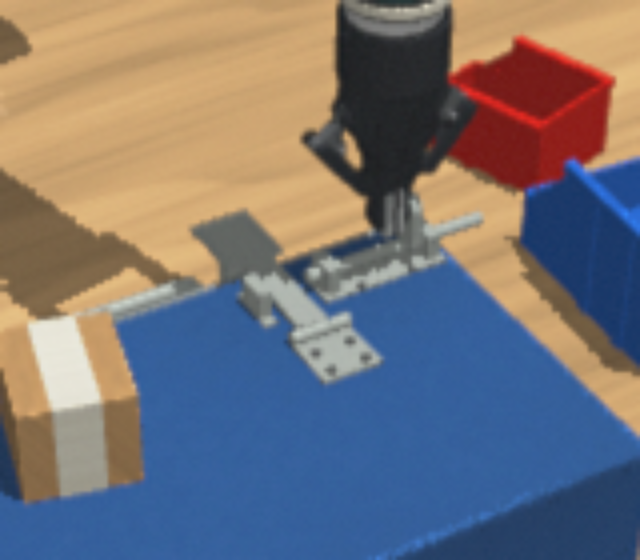

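The bolt has moved: its tab is now beside the outer guide at (415, 225) and the hasp neck is free. I'll push the last few mm until it meets the stop.

>>> step_arm --pt "0 0 -0.1 0 0" --pt "0 0 -0.2 0 0" --pt "0 0 -0.3 0 0" --pt "0 0 -0.3 0 0" --pt "0 0 -0.3 0 0"

```text
time: 4.6
tool_pos: [0.6156, 0.137, 0.191]
tcp_rot: [3.14, -0.098, -0.001]
wrist_force: [-0.4, -1.7, -0.3]
width: -0.001
grip_force: 0.9
```

>>> step_arm --pt "0 0 -0.1 0 0" --pt "0 0 -0.2 0 0" --pt "0 0 -0.3 0 0" --pt "0 0 -0.4 0 0" --pt "0 0 -0.4 0 0"

```text
time: 5.1
tool_pos: [0.6157, 0.1383, 0.191]
tcp_rot: [3.135, -0.098, -0.002]
wrist_force: [-1.4, -9.5, 0.5]
width: 0.0
grip_force: 5.2
```

The force rose to 9.5 N, so the bolt is on its stop. Now I'll lift and go to above the lip.

>>> step_arm --pt "0 0 0.8 0 0" --pt "0 0 0.8 -3 0" --pt "0 0 0.8 -6 0" --pt "0 0 2.8 -7 0" --pt "0 -4 5 -7 0" --pt "8.5 -8 8.4 -7 0" --pt "8.5 -8 8.4 -7 0" --pt "8.5 -8 8.4 -7 0" --pt "8.5 -8 8.4 -7 0" --pt "8.5 -8 8.4 -7 0"

```text
time: 6.1
tool_pos: [0.5325, 0.063, 0.2618]
tcp_rot: [-3.139, 0.098, -0.002]
wrist_force: [0.8, 1.2, 0.3]
width: 0.844
grip_force: 0.0
```

Run:
```python
from h import *
st()
p,d=bot.read_camera("top");W=world("top",d)
cv2.imwrite("pics/t2.png",cv2.resize(p[170:270,240:380,::-1],None,fx=5,fy=5,interpolation=2))
```

```text
t 6.1 loc [-182.9   87.2  261.8] F [0.8 1.2 0.3] w 0.844 grip 0.0
```

View pics/t2.png

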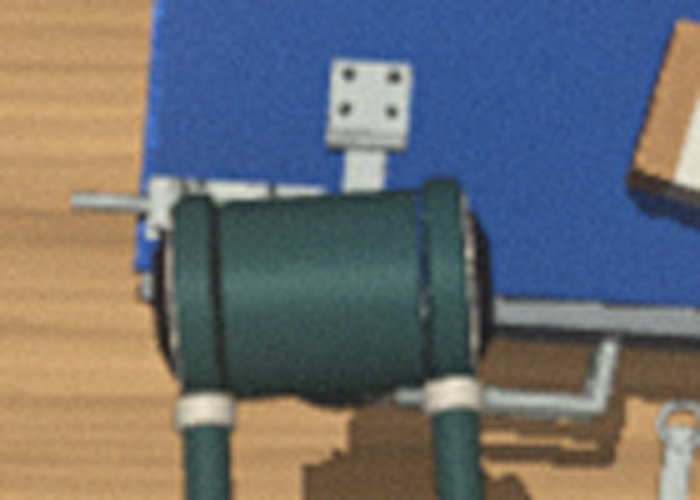

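The wrist hides the lip. The hinge plate is at crop (370, 105) and the neck at (364, 170), and I'll use these to check y.

Run:
```python
from h import *
for u,v in((370,140),(364,172)): print(loc(ray("top",240+u/5-.4,170+v/5-.4,.166)))
f=np.load("top0.npz");p,d=f["p"],f["d"]
for n,u,v in(("lip",311,248),):print(loc(ray("top",u,v,.164)))
g=p.astype(int);m=(g.max(2)-g.min(2)<40)&(g.min(2)>100)
for v in range(236,253):
    r=[u for u in range(295,330) if m[v,u]];
    if r:print(v,r[0],r[-1],[loc(ray("top",u,v,.164))[:2].round(0).tolist() for u in(r[0],r[-1])])
```

```text
[-59.58956142  83.46732882 166.        ]
[-77.7781473   85.51026652 166.        ]
[-200.61602588   80.5378798   164.        ]
236 302 320 [[-169.0, 108.0], [-165.0, 58.0]]
237 302 320 [[-172.0, 108.0], [-168.0, 58.0]]
238 302 320 [[-175.0, 108.0], [-171.0, 58.0]]
239 302 320 [[-177.0, 107.0], [-174.0, 57.0]]
240 302 320 [[-180.0, 107.0], [-177.0, 57.0]]
241 302 321 [[-183.0, 107.0], [-179.0, 54.0]]
242 302 321 [[-186.0, 107.0], [-182.0, 54.0]]
243 302 321 [[-189.0, 107.0], [-185.0, 54.0]]
244 302 321 [[-191.0, 106.0], [-188.0, 54.0]]
245 302 321 [[-194.0, 106.0], [-190.0, 53.0]]
246 302 322 [[-197.0, 106.0], [-193.0, 50.0]]
247 302 329 [[-200.0, 106.0], [-194.0, 31.0]]
248 302 329 [[-202.0, 106.0], [-197.0, 31.0]]
249 302 329 [[-205.0, 105.0], [-200.0, 30.0]]
250 307 329 [[-207.0, 91.0], [-203.0, 30.0]]
```

>>> step_arm --pt "8.5 -0.2 0.2 3 0" --pt "8.5 -0.2 0.2 6 0" --pt "8.5 -0.2 0.2 9 0" --pt "8.5 -0.2 0.2 11 0" --pt "8.5 -0.2 0.2 12 0" --pt "8.5 -0.2 0.2 12 0"

```text
time: 6.75
tool_pos: [0.5283, 0.0607, 0.1396]
tcp_rot: [3.14, -0.098, -0.005]
wrist_force: [-0.3, -0.0, 0.0]
width: 0.994
grip_force: 0.0
```

>>> step_arm --pt "5.5 0 0 0 0" --pt "5.5 0 0 0 0" --pt "5.5 0 0 0 0" --pt "4 0 0 0 0" --pt "4 0 0 0 0" --pt "4 0 0 0 0" --pt "4 0 0 0 0" --pt "4 0 0 0 0" --force 25

```text
time: 7.55
tool_pos: [0.5298, 0.0608, 0.1426]
tcp_rot: [-3.139, 0.099, -0.003]
wrist_force: [-0.6, 1.3, 5.4]
width: 0.508
grip_force: 25.4
```

```bash
python3 -c "
from h import *
st()"
```

```text
t 7.55 loc [-185.4   84.8  142.6] F [-0.6  1.3  5.4] w 0.508 grip 25.4
```

The grip closed at about 43 mm with 25 N, which fits the 44 mm lip. Lifting along the arc to 64°.

>>> step_arm --pt "4 0.02 0 -0.88 0" --pt "4 0.09 0 -1.75 0" --pt "4 0.23 0 -2.61 0" --pt "4 0.43 0 -3.47 0" --pt "4 0.68 0 -4.3 0" --pt "4 0.99 0 -5.12 0" --pt "4 1.36 0 -5.91 0" --pt "4 1.79 0 -6.68 0" --pt "4 2.27 0 -7.41 0" --pt "4 2.79 0 -8.11 0" --pt "4 3.37 0 -8.77 0" --pt "4 3.99 0 -9.39 0" --pt "4 4.65 0 -9.97 0" --pt "4 5.35 0 -10.49 0" --pt "4 6.08 0 -10.97 0" --pt "4 6.85 0 -11.39 0" --pt "4 6.85 0 -11.39 0"

```text
time: 9.25
tool_pos: [0.5972, 0.0566, 0.2558]
tcp_rot: [-3.139, 0.098, 0.003]
wrist_force: [-1.2, 5.2, -0.5]
width: 0.508
grip_force: 31.6
```

Run:
```python
from h import *
st()
p,d=bot.read_camera("scene");cv2.imwrite("pics/s3.png",cv2.resize(p[130:310,240:420,::-1],None,fx=3,fy=3))
```

```text
t 9.25 loc [-117.9   84.8  255.8] F [-1.2  5.2 -0.5] w 0.508 grip 31.6
```

View pics/s3.png

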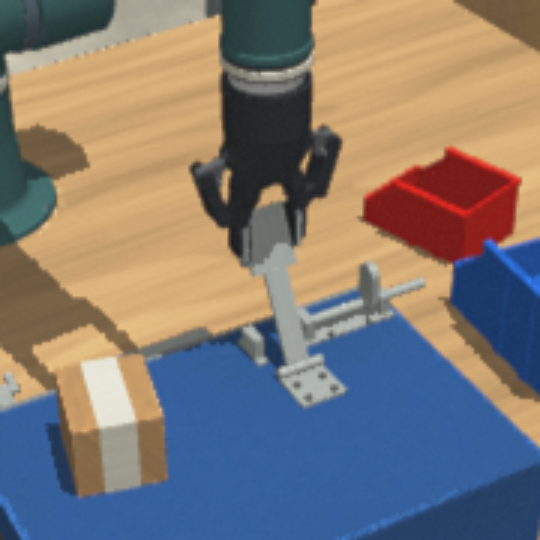

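The lip is held between the fingers at crop (270, 235), the hasp stands at about 64° and the bolt is clear. Carrying on past upright, then releasing.

>>> step_arm --pt "4 1.19 0 -0.54 0" --pt "4 2.44 0 -0.94 0" --pt "4 3.73 0 -1.22 0" --pt "4 5.03 0 -1.35 0" --pt "4 6.35 0 -1.35 0" --pt "4 7.65 0 -1.22 0" --pt "4 8.93 0 -0.94 0" --pt "4 10.18 0 -0.54 0" --pt "4 11.38 0 0 0" --pt "4 11.38 0 0 0" --pt "8.5 11.38 0 0 0" --pt "8.5 11.38 0 0 0" --pt "8.5 11.38 0 0 0" --pt "8.5 11.38 0 0 0" --pt "8.5 11.38 0 0 0" --pt "8.5 11.38 0 0 0"

```text
time: 10.9
tool_pos: [0.7108, 0.0488, 0.2552]
tcp_rot: [3.14, -0.099, -0.0]
wrist_force: [0.2, 0.3, -0.7]
width: 0.996
grip_force: 0.0
```

Run:
```python
from h import *
st()
p,d=bot.read_camera("scene");cv2.imwrite("pics/s4.png",cv2.resize(p[130:310,240:420,::-1],None,fx=3,fy=3))
```

```text
t 10.9 loc [ -4.   84.2 255.2] F [ 0.2  0.3 -0.7] w 0.996 grip 0.0
```

View pics/s4.png

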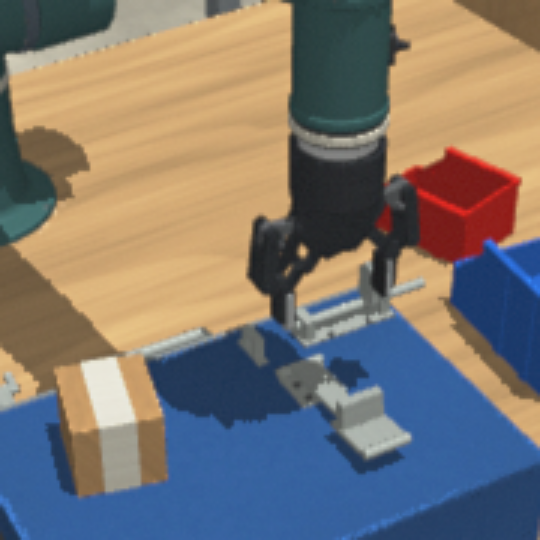

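The hasp lies folded back at crop (350, 410), with the lip plate flat on the top and the lug pointing up. Next is the drawer handle.

>>> step_arm --pt "0 0 0 -3 0" --pt "0 -2 0 -6 0" --pt "0 -6 3 -6 0" --pt "0 -10 6 -6 0" --pt "0 -14 8 -6 0" --pt "0 -16.9 8 -6 0" --pt "0 -16.9 8 -6 0" --pt "0 -16.9 8 -6 0" --pt "0 -16.9 8 -2 0" --pt "0 -16.9 8 2 0" --pt "0 -16.9 8 4 0" --pt "0 -16.9 8 4 0" --pt "0 -16.9 8 4 0"

```text
time: 12.25
tool_pos: [0.5383, -0.0201, 0.2153]
tcp_rot: [-3.14, 0.098, 0.0]
wrist_force: [0.9, 0.2, 0.2]
width: 0.003
grip_force: 0.0
```

Run:
```python
from h import *
st()
W=world("top",np.load("top0.npz")["d"]);L=np.c_[(W.reshape(-1,3)[:,:2]-O)@E2.T*1000,W.reshape(-1,3)[:,2]*1000]
m=(abs(L[:,1])<40)&(L[:,0]<-165)&(L[:,0]>-230)&(L[:,2]>100)&(L[:,2]<140);print(m.sum(),L[m].mean(0).round(1))
```

```text
t 12.25 loc [-171.9    4.6  215.3] F [0.9 0.2 0.2] w 0.003 grip 0.0
117 [-198.2    0.8  126. ]
```

>>> step_arm --pt "0 -0.1 0 3 0" --pt "0 -0.1 0 6 0" --pt "0 -0.1 0 8 0" --pt "0 -0.1 0 9.2 0" --pt "0 -0.1 0 10.2 0" --pt "0 -0.1 0 10.2 0"

```text
time: 12.85
tool_pos: [0.5366, -0.0202, 0.1131]
tcp_rot: [3.14, -0.098, -0.0]
wrist_force: [0.2, 0.2, 0.5]
width: 0.001
grip_force: 0.0
```

>>> step_arm --pt "0 -0.5 0 0 0" --pt "0 -1 0 0 0" --pt "0 -1.5 0 0 0" --pt "0 -2.2 0 0 0" --pt "0 -3 0 0 0" --pt "0 -3.8 0 0 0" --pt "0 -4.6 0 0 0" --pt "0 -5.4 0 0 0" --pt "0 -6.2 0 0 0" --pt "0 -7 0 0 0" --pt "0 -7.8 0 0 0" --pt "0 -8.6 0 0 0" --pt "0 -9.4 0 0 0" --pt "0 -10.2 0 0 0" --pt "0 -10.8 0 0 0" --pt "0 -11.2 0 0 0" --pt "0 -11.5 0 0 0" --pt "0 -11.5 0 0 0" --pt "0 -11.5 0 0 0"

```text
time: 14.75
tool_pos: [0.4204, -0.0128, 0.1125]
tcp_rot: [-3.14, 0.098, 0.004]
wrist_force: [0.5, 0.3, -0.1]
width: 0.001
grip_force: 0.1
```

```bash
python3 -c "
from h import *
st()"
```

```text
t 14.75 loc [-290.     4.5  112.5] F [ 0.5  0.3 -0.1] w 0.001 grip 0.1
```

Back off from the bar and rise out, then move away sideways to look.

>>> step_arm --pt "0 0.4 0 0 0" --pt "0 0.7 0 0 0" --pt "0 0.7 0 0 0" --pt "0 0.7 0 -3 0" --pt "0 0.7 0 -7 0" --pt "0 0.7 0 -11 0" --pt "0 0.7 0 -15 0" --pt "0 0.7 0 -18 0" --pt "0 0.7 5 -20 0" --pt "0 0.7 10 -20 0" --pt "0 0.7 15 -20 0" --pt "0 0.7 20 -20 0" --pt "0 0.7 25 -20 0" --pt "0 0.7 30 -20 0" --pt "0 0.7 30 -20 0" --pt "0 0.7 30 -20 0"

```text
time: 16.35
tool_pos: [0.4092, -0.3138, 0.3124]
tcp_rot: [-3.138, 0.103, 0.002]
wrist_force: [0.7, 0.8, -0.5]
width: 0.002
grip_force: 0.0
```

Run:
```python
from h import *
st()
p,d=bot.read_camera("top");cv2.imwrite("pics/t5.png",cv2.resize(p[100:340,90:490,::-1],None,fx=2,fy=2))
W=world("top",d);L=np.c_[(W.reshape(-1,3)[:,:2]-O)@E2.T*1000,W.reshape(-1,3)[:,2]*1000]
m=(abs(L[:,1])<40)&(L[:,0]<-200)&(L[:,0]>-360)&(L[:,2]>110)&(L[:,2]<140);print(m.sum(),np.percentile(L[m][:,0],[1,10,50]))
m=(abs(L[:,1]-85)<18)&(L[:,0]>30)&(L[:,0]<120);print(np.percentile(L[m],[5,50,95],axis=0).round(0))
```

```text
t 16.35 loc [-282.3 -296.6  312.4] F [ 0.7  0.8 -0.5] w 0.002 grip 0.0
350 [-313.84095642 -310.47004253 -227.8281737 ]
[[ 33.  69. 155.]
 [ 71.  86. 179.]
 [115. 101. 205.]]
```

View pics/t5.png

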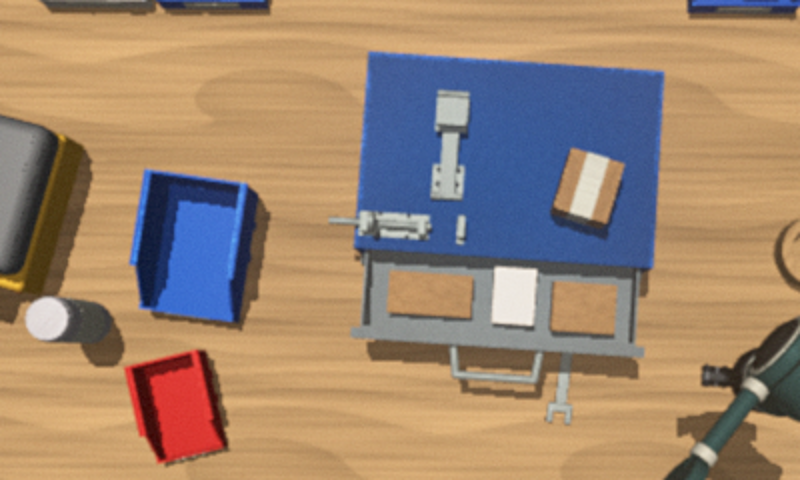

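The drawer stands about 110 mm open, with its handle at (497, 378). The hasp is folded back at (452, 140), the bolt is drawn at (395, 225), and nothing else has moved.

```bash
python3 -c "
from h import *
st();print(bot.finish_job())"
```

```text
t 16.4 loc [-282.1 -295.4  312.6] F [ 0.1 -0.   0. ] w -0.003 grip 0.0
the job is handed in; nothing more can be done
None
```

The job is handed in at 16.4 s, with no verdict returned: the bolt is drawn to its stop, the hasp is folded right back, the top drawer stands about 110 mm open, and no bystander shows as moved in the last picture; the lower drawer was not touched.

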